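# Screw the filler cap onto the feed-water tank

## Task

Pick up the large winged filler cap and close the steam cleaner's water tank with it: set it upright on the threaded neck and, pressing lightly, turn it back (anticlockwise) until you feel it drop into the thread start, then run it in clockwise until its rim sits fully home on the neck's flange, and let go. Do not force it on its way in, tilt it in the thread or overtighten it; leave the other things on the bench alone.

Things in the scene. Friction and masses are not known exactly. Their poses are not given: they have to be found in the camera images.
- cap_grip (a point): Grip point of the large filler cap: black plastic, 58 mm round skirt 24.5 mm high, open below, on its flat top an upright grip bar 46 mm long, 14 mm thick, 28 mm high; 52.5 mm tall, about 0.12 kg. The point is on the axis, 45.5 mm above the rim, 21 mm above the flat top. x: along the bar; y: across it (pinch along y); z up. Starts standing on its rim on the bench, any yaw.
- cap_rim (a point): Centre of the cap's lower rim, on its axis; axes as cap_grip. Inside the skirt, 1 to 5 mm above the rim, are three lugs 120 deg apart, 6 mm wide, inner radius 21 mm; where they lie relative to the bar is not known.
- neck_seat (a point): Centre of the upper face of the neck's flange (60 mm across), where the cap's rim rests when fully home; z up along the neck's axis. Its axes turn with the tank and tell nothing of the thread. The cap resting on top of the threads has its rim 8 to 13 mm above this point; dropped into the thread start, 4 to 6.7 mm; home, 0.
- tank: Fixed stainless water tank, 180 mm (x) by 200 mm (y), 110 mm high; origin under its centre. The neck stands on its top, 30 mm towards -x and 30 mm towards +y of the tank's centre. Also on its top a gauge (12 mm high) and a brass valve (18 mm high), both at least 85 mm from the neck's axis.
- neck: Fixed steel filler neck on the tank; origin on its axis at the tank's top. Flange 8 mm high; core 40 mm across, its cone top 27.5 mm above the tank's top centres the cap (radial play 1 mm). Three-start right-hand thread, 24 mm a turn. The thread's angle differs every time and is not known from these axes: feel for it. Push down 4 to 8 N; over 40 N between cap and neck before it is home is forcing, over 150 N overtight.
- neck_top (a point): Centre of the cone top of the neck, 19.5 mm above neck_seat. Turned clockwise on top of the ridges, the cap mostly slides down to a hard stop (about 0.5 N m is felt). Turned anticlockwise it may first slip off a stop, 5 mm down onto a ridge, climbs up to 5 mm, then, after at most 120 deg, drops about 8 mm into the thread start, where a stop bars further anticlockwise turning.
- neck_mid (a point): On the neck's axis, 10 mm above neck_seat. From the thread start, clockwise turning draws the cap down 4 to 5 mm in 60 to 95 deg until the rim meets the flange and turning stiffens; axial play in the thread is 1.6 mm.
- small_cap: Bystander: smaller black winged cap, 38 mm across, 30 mm tall; does not fit this neck. May have changed places with the large cap. Origin under its centre.
- model: Bystander: plaster dental arch model, 55 by 62 by 25 mm. Origin under its centre.
- bowl: Bystander: rubber mixing bowl, 110 mm across, 60 mm high. Origin under its centre.
- jar: Bystander: amber jar, 60 mm across, 75 mm high. Origin under its centre.
- spatula: Bystander: spatula, 180 mm long, lying along its x.
- brush: Bystander: brush, 170 mm long, lying along its x.
- bur_block: Bystander: aluminium block of burs, 50 by 90 mm, 47 mm high. Origin under its centre.
Not all that is in view belongs to the job. Leave any green or yellow look-alike of the part that bears cap_grip alone.

How it is judged:
By the outcome, as a careful person would: the job done as asked, in the order asked, and still so for the second after the job is handed in, with the robot touching nothing.
It also fails if it takes over 61 s, if anything falls off the work surface, if the arm or the gripper's body presses on something with over 40 N, if the wrist force passes 120 N, or if a joint passes its speed limit or range.

## Robot

A 6-joint arm with a two-finger parallel gripper is mounted at the origin on the work surface. World frame = base frame: x ahead of the robot, y to its left, z up, the work surface at z = 0. Lengths are in m, angles in rad, forces in N, time in s.
With the tool pointing down it reaches from about 0.225 to 0.875 m from the base axis. Payload 3.4 kg.
Tool frame: the origin (TCP) lies at the very end of the fingers, on their centre line; the grasp point (between the pads) lies 19 mm behind it; x points along the fingers, y is the direction in which the jaws open and shut, and the axes are right-handed (so a half turn about x gives the same grasp; the last joint's range is limited). The gripper opens to 85 mm and grips with 20 to 120 N. Pads are 22 mm wide; open, the fingers measure 114 mm over their backs; the gripper's body (76 mm by 85 mm) begins 54 mm behind the grasp point. The pads swing forward as they close: fully open they stand 13 mm farther back than shut.
Start: joints at [-1.253, 0.276, 1.505, -0, 1.361, -0.121], TCP at [0.244, -0.521, 0.231] pointing down, gripper open.
Joint ranges: [-2.89, 2.89], [-0.75, 2.08], [0.22, 2.7], [-1.18, 4.32], [0.11, 2.71], [-2.7, 2.7]. Speed limits (rad/s): [2.57, 2.57, 3.14, 3.14, 3.14, 3.14].

## Interface

Orientations are given as a unit quaternion [w, x, y, z].
In Python, from rig import manip gives the robot as it stands. The module is installed in compiled form; this text tells all that it offers.
- The arm moves only by the tool play_rows, never from a script. Its argument "plan" is a list that holds one entry, the list of rows, each a list of 5 numbers: the closure, from 0 (fully open) to 1 (shut), then the shift along the tool's x, y, z in m, then the turn about the tool's x in degrees. A call has 1 to 12 rows; each row is the pose to reach, as a shift and turn from the pose measured when the call began, along the tool's axes at that moment; what a row does not reach only later rows make up. A row lasts 1/10 s, in which the tool goes at most 50 mm and 8.59 degrees, less where a joint would pass 70% of its speed; a pose out of reach is approached as far as the arm can. A call with a gripper value outside its range is refused whole. The fingers move at their own pace and stop on an object; "grip_force" is the grip in N (left out, the last holds). Time passes only in rows, so rows that repeat a pose let the fingers close. It gives the time, the measured TCP pose, the force and the opening at its end, in the units of the state.
- manip.get_state(): the state, without advancing time (a new reading comes with each control period).
- manip.get_image(name): name is "scene" or "top" or "wrist"; returns (picture, depth): 480x640x3 uint8, red, green, blue; 480x640 float32, m along the optical axis (not along the pixel's ray), 0 where there is no reading.
- manip.camera_params(name): a dict with "intrinsics" (3x3 intrinsics, pixels), "R" (3x3) and "t" (3): a world point X has camera coordinates R X + t; the wrist camera has in their place "mount" (4x4, takes a point from camera to tool coordinates, whose origin is the TCP and whose axes are the tool frame's). Camera axes: x right, y down, z forward; pixel columns grow to the right and rows downward; lengths in m; the calibration is good to about 2 mm. A picture is of the moment at which its call begins: read the wrist's pose just before it. camera_params takes no time and is no camera call.
- manip.sign_off(): hands the job in, once; it reports no verdict.
The state is a dict: "clock": time; "qpos": joint angles; "qd": joint speeds; "effort": joint torques, N m; "position": TCP position; "ee_rot": TCP orientation; "contact_force": force on the tool from outside, world axes, zero at the start; "moment": the same for the moment, N m; "width": finger opening in m.
Only numpy, scipy, OpenCV 4.12 (cv2) and the standard library are available. Lean on these libraries where they do the work, as an engineer would, in place of code of your own. Each camera call takes 0.05 s, during which the arm holds its last target.

## Working session

There is one attempt and no reset: what is moved stays moved. The work goes in short steps, Python scripts to look and compute and a tool call to move; the robot and the scene stay as the last step left them, time stands still between calls to the robot, and variables do not carry over. Pictures are saved under pics/ and viewed, and the job is handed in when it is done.

Besides the shell and the picture viewer there is one more tool, called after "Emit:" as name([rows], argument=value, ...), one row to a line, values as JSON. play_rows: Moves the arm, as the interface text tells. Its arguments: {"type":"object","properties":{"plan":{"type":"array","items":{"type":"array","items":{"type":"array","items":{"type":"number"}}}},"grip_force":{"type":"number"}},"required":["plan"]}

```bash
mkdir -p pics
cat > h.py <<'E'
import numpy as np, cv2
from rig import manip
def snap(n,tag):
    p,d=manip.get_image(n); cv2.imwrite(f'pics/{tag}.png',p[:,:,::-1]); np.save(f'pics/{tag}.npy',d); return p,d
def world(n,u,v,z):
    c=manip.camera_params(n);K=np.array(c['intrinsics']);R=np.array(c['R']);t=np.array(c['t'])
    pc=np.linalg.inv(K)@np.array([u,v,1.])*z
    return R.T@(pc-t)
def ray(n,u,v,zw):
    c=manip.camera_params(n);K=np.array(c['intrinsics']);R=np.array(c['R']);t=np.array(c['t'])
    d=R.T@(np.linalg.inv(K)@np.array([u,v,1.])); o=-R.T@t
    return o+d*(zw-o[2])/d[2]
E
python3 - <<'E'
from h import *
s=manip.get_state();print(s)
snap('top','top0');snap('scene','scene0')
for n in('top','scene','wrist'):print(manip.camera_params(n))
E
```

```text
{'clock': 0.0, 'qpos': array([-1.25298437e+00,  2.76621935e-01,  1.50616905e+00,  2.42295315e-05,
        1.36069917e+00, -1.21011775e-01]), 'qd': array([ 9.94946498e-04,  6.08206026e-05,  7.62027371e-04, -3.41497319e-04,
       -1.06503596e-03,  1.21823918e-04]), 'effort': array([ 1.13582690e-03, -4.16769218e+01, -2.45805663e+01, -1.67136882e-04,
        1.09282520e-02,  1.04306153e-05]), 'position': array([ 0.24412899, -0.52000167,  0.23041005]), 'ee_rot': array([-0.1532355 , -0.69009685, -0.1545724 ,  0.69021199]), 'contact_force': array([ 0.62307128,  0.68673986, -0.12263814]), 'moment': array([-0.05033931,  0.01510275,  0.01143627]), 'width': 0.08537764424546747}
{'intrinsics': array([[491.24505016,   0.        , 316.08760149],
       [  0.        , 491.24505016, 232.28587187],
       [  0.        ,   0.        ,   1.        ]]), 'R': array([[ 0.020135  , -0.99945215, -0.02626736],
       [-0.9952014 , -0.01751931, -0.09626651],
       [ 0.09575358,  0.02807964, -0.99500894]]), 't': array([0.00347846, 0.56244952, 1.35396723])}
{'intrinsics': array([[592.0977942 ,   0.        , 313.55138826],
       [  0.        , 592.0977942 , 241.41680904],
       [  0.        ,   0.        ,   1.        ]]), 'R': array([[ 0.66522423,  0.74662565, -0.00518311],
       [ 0.62129424, -0.55738048, -0.55074537],
       [-0.41408959,  0.36314893, -0.83465722]]), 't': array([-0.38602317, -0.2985991 ,  1.72891027])}
{'intrinsics': array([[358.95234354,   0.        , 320.7416113 ],
       [  0.        , 358.95234354, 245.38652385],
       [  0.        ,   0.        ,   1.        ]]), 'mount': array([[ 2.50492776e-04, -2.91414555e-01,  9.56596830e-01,
        -1.43695726e-01],
       [ 9.99999813e-01,  6.06886254e-04, -7.69783461e-05,
        -1.77538290e-04],
       [-5.58112856e-04,  9.56596670e-01,  2.91414652e-01,
        -7.48569137e-02],
       [ 0.00000000e+00,  0.00000000e+00,  0.00000000e+00,
         1.00000000e+00]])}
```

View pics/top0.png

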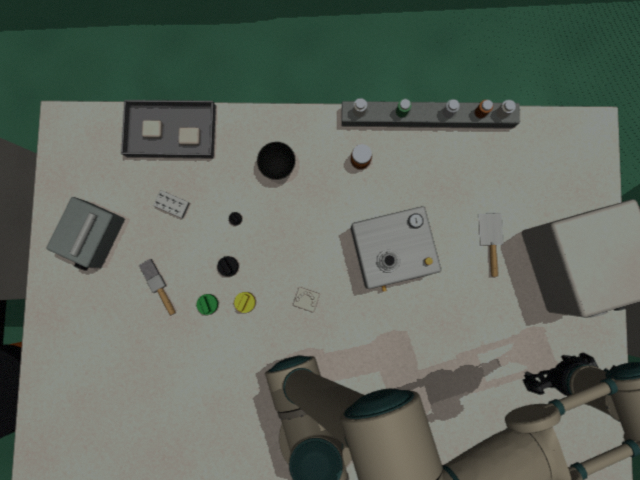

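View pics/scene0.png

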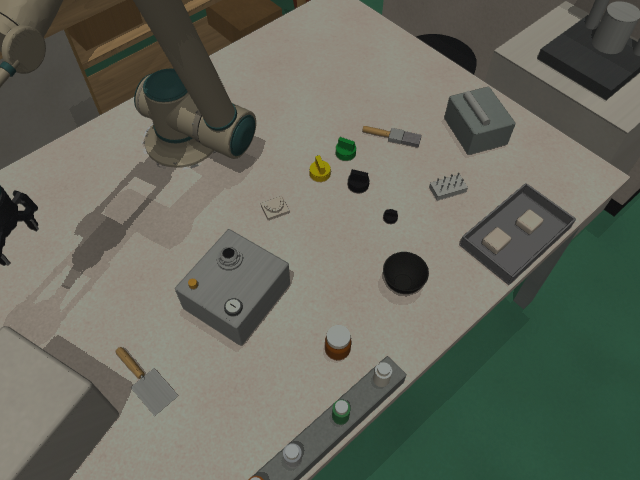

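The top view shows the large black cap at about (228,266), the small one at (235,218), and the neck at about (387,261). I'll enlarge those areas.

Run:
```python
from h import *
p=cv2.imread('pics/top0.png')
a=cv2.resize(p[245:290,205:255],None,fx=8,fy=8,interpolation=cv2.INTER_CUBIC)
b=cv2.resize(p[235:290,360:415],None,fx=7,fy=7,interpolation=cv2.INTER_CUBIC)
a=cv2.convertScaleAbs(a,alpha=2.5);h=max(a.shape[0],b.shape[0])
o=np.zeros((h,a.shape[1]+b.shape[1],3),np.uint8);o[:a.shape[0],:a.shape[1]]=a;o[:b.shape[0],a.shape[1]:]=b
cv2.imwrite('pics/crop0.png',o)
p=cv2.imread('pics/scene0.png')
a=cv2.resize(p[160:205,335:385],None,fx=8,fy=8,interpolation=cv2.INTER_CUBIC)
b=cv2.resize(p[225:280,205:260],None,fx=7,fy=7,interpolation=cv2.INTER_CUBIC)
a=cv2.convertScaleAbs(a,alpha=2.5)
o=np.zeros((h,a.shape[1]+b.shape[1],3),np.uint8);o[:a.shape[0],:a.shape[1]]=a;o[:b.shape[0],a.shape[1]:]=b
cv2.imwrite('pics/crop1.png',o)
d=np.load('pics/top0.npy')
for u,v in((228,266),(387,261),(410,250),(235,218),(370,240)):print(u,v,d[v,u],world('top',u,v,d[v,u]))
```

```text
228 266 1.354732 [0.46233342 0.25451357 0.05090599]
387 261 1.2594197 [ 0.48102577 -0.17231491  0.13644998]
410 250 1.2841575 [ 0.51185496 -0.23480193  0.11279145]
235 218 1.3896725 [0.59869978 0.24430218 0.02862514]
370 240 1.2885228 [ 0.53612442 -0.13019519  0.11369183]
```

View pics/crop0.png

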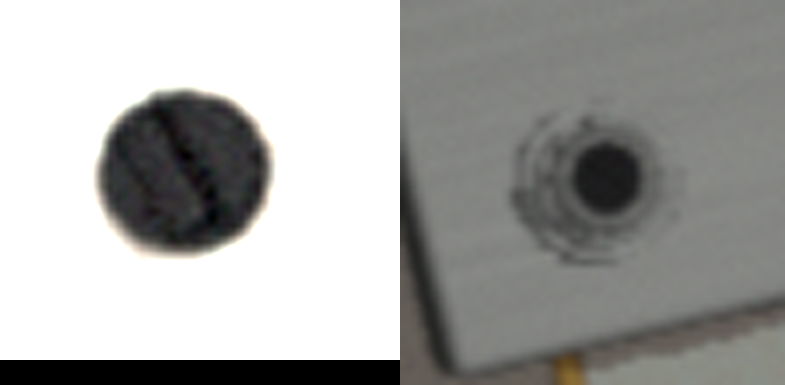

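View pics/crop1.png

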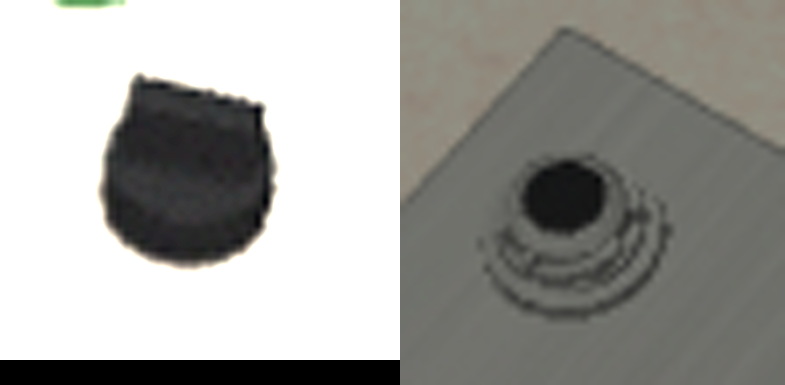

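Run:
```python
from h import *
print('neck top',ray('top',389.6,260.7,.1375),'scene',ray('scene',228.3,253,.1375))
for n,(u0,u1,v0,v1) in {'top':(208,250,246,288),'scene':(330,390,155,205)}.items():
    d=np.load(f'pics/{n}0.npy')
    P=np.array([world(n,u,v,d[v,u]) for v in range(v0,v1) for u in range(u0,u1)])
    for lo,hi in((.044,.06),(.018,.032)):
        Q=P[(P[:,2]>lo)&(P[:,2]<hi)]
        c=Q[:,:2].mean(0); r=cv2.minAreaRect(Q[:,:2].astype(np.float32)*1000)
        w,v=np.linalg.eigh(np.cov(Q[:,:2].T)); print(n,lo,len(Q),c,r,Q[:,2].mean(),np.degrees(np.arctan2(v[1,1],v[0,1])),np.sqrt(w*12))
# neck depth
for n,(u,v) in {'top':(389,261),'scene':(228,253)}.items():
    d=np.load(f'pics/{n}0.npy')
    P=np.array([world(n,uu,vv,d[vv,uu]) for vv in range(v-15,v+16) for uu in range(u-15,u+16)])
    Q=P[P[:,2]>.130]; print(n,len(Q),Q.mean(0),cv2.minEnclosingCircle(Q[:,:2].astype(np.float32)*1000), np.median(P[:,2]))
```

```text
neck top [ 0.4818782  -0.17882312  0.1375    ] scene [ 0.48704268 -0.17602211  0.1375    ]
top 0.044 89 [0.4627426  0.26160437] ((462.8443908691406, 262.1353759765625), (45.38483810424805, 14.29629135131836), 30.978055953979492) 0.05165717733259679 -148.56445942635307 [0.01482942 0.04710809]
top 0.018 229 [0.46244575 0.25993572] ((463.24609375, 262.07940673828125), (57.38402557373047, 55.750396728515625), 56.300838470458984) 0.02393621642493024 125.27108046125227 [0.0515717  0.05843794]Traceback (most recent call last):
  File "<stdin>", line 5, in <module>
  File "h.py", line 6, in world
    c=manip.camera_params(n);K=np.array(c['intrinsics']);R=np.array(c['R']);t=np.array(c['t'])
ValueError: time passes only in moves, steps and waits
```

```bash
python3 - <<'E'
import re
s=open('h.py').read()
s=s.replace("c=manip.camera_params(n);","c=CP(n);").replace("def world","_c={}\ndef CP(n):\n    if n not in _c:_c[n]=manip.camera_params(n)\n    return _c[n]\ndef world")
open('h.py','w').write(s)
E
python3 - <<'E'
from h import *
for n,(u0,u1,v0,v1) in {'scene':(330,390,155,205)}.items():
    d=np.load(f'pics/{n}0.npy')
    P=np.array([world(n,u,v,d[v,u]) for v in range(v0,v1) for u in range(u0,u1)])
    for lo,hi in((.049,.06),(.018,.032)):
        Q=P[(P[:,2]>lo)&(P[:,2]<hi)]
        c=Q[:,:2].mean(0); r=cv2.minAreaRect(Q[:,:2].astype(np.float32)*1000)
        w,v=np.linalg.eigh(np.cov(Q[:,:2].T)); print(n,lo,len(Q),c,r,Q[:,2].mean(),np.degrees(np.arctan2(v[1,1],v[0,1])),np.sqrt(w*12))
for n,(u,v) in {'top':(389,261),'scene':(228,253)}.items():
    d=np.load(f'pics/{n}0.npy')
    P=np.array([world(n,uu,vv,d[vv,uu]) for vv in range(v-15,v+16) for uu in range(u-15,u+16)])
    Q=P[P[:,2]>.130]; print(n,len(Q),Q.mean(0),cv2.minEnclosingCircle(Q[:,:2].astype(np.float32)*1000), np.median(P[:,2]))
print(manip.get_state()['clock'])
E
```

```text
scene 0.049 67 [0.46815493 0.26350758] ((467.9735107421875, 263.1877136230469), (46.18841552734375, 20.563112258911133), 30.830810546875) 0.052458800875978644 -150.41809840955642 [0.01743528 0.04713145]
scene 0.018 192 [0.46483832 0.25728626] ((427.720947265625, 261.04541015625), (79.11237335205078, 133.685546875), 74.6112060546875) 0.02402544498656049 162.38906890955258 [0.05287252 0.11497762]
top 221 [ 0.48195855 -0.17539704  0.15331594] ((461.0133056640625, -111.56800842285156), 92.2377700805664) 0.11243227570972869
scene 253 [ 0.49745067 -0.18169346  0.14952206] ((812.3618774414062, -337.09814453125), 384.9402160644531) 0.11443137630817099
0.1
```

```bash
cat >> h.py <<'E'
from scipy.spatial.transform import Rotation as Rn
def pose(s=None):
    s=s or manip.get_state(); q=s['ee_rot']; return np.array(s['position']),Rn.from_quat([q[1],q[2],q[3],q[0]]).as_matrix()
def yaw(R): return np.degrees(np.arctan2(R[1,1],R[0,1]))  # direction of tool y
def go(target,yawt=None):
    s=manip.get_state();p,R=pose(s)
    print('pos',p.round(4),'yaw',yaw(R).round(2),'tilt',R[:,0].round(4),'q6',np.degrees(s['qpos'][5]).round(1),'F',s['contact_force'].round(2),'M',s['moment'].round(3),'w',round(float(s['width']),4),'t',s['clock'])
    print('shift mm',(1000*R.T@(np.array(target)-p)).round(1))
    if yawt is not None:
        dy=(yawt-yaw(R)+180)%360-180
        print('turn about tool x (deg)',-dy, 'or', -dy-180*np.sign(-dy))
E
python3 - <<'E'
from h import *
go([.464,.262,.24],121)
p,R=pose();print(R.round(3))
E
```

```text
pos [ 0.2441 -0.5201  0.2305] yaw -64.86 tilt [-5.0e-04  1.6e-03 -1.0e+00] q6 -6.9 F [-0.97 -0.95 -0.29] M [-0.018  0.046  0.01 ] w 0.0855 t 0.1
shift mm [  -8.3 -614.6 -531.3]
turn about tool x (deg) 174.14084426206745 or -5.859155737932554
[[-0.001  0.425 -0.905]
 [ 0.002 -0.905 -0.425]
 [-1.    -0.002 -0.   ]]
```

Emit:
play_rows([
  [[0,-0.005,-0.05,-0.043,-1],[0,-0.008,-0.1,-0.086,-2],[0,-0.008,-0.14,-0.121,-3],[0,-0.008,-0.178,-0.154,-4],[0,-0.008,-0.216,-0.187,-5],[0,-0.008,-0.254,-0.22,-5.9],[0,-0.008,-0.292,-0.253,-5.9],[0,-0.008,-0.33,-0.286,-5.9],[0,-0.008,-0.368,-0.319,-5.9],[0,-0.008,-0.406,-0.352,-5.9],[0,-0.008,-0.444,-0.385,-5.9],[0,-0.008,-0.482,-0.418,-5.9]],
])

```text
clock: 1.3
position: [0.4071, 0.0588, 0.2393]
ee_rot: [0.189, 0.681, 0.19, -0.681]
contact_force: [1.6, -2.0, 0.8]
width: 0.0858
```

Run:
```python
from h import *
go([.464,.262,.22],-59)
```

```text
pos [0.4071 0.0588 0.2393] yaw -58.94 tilt [-1.0e-04  1.3e-03 -1.0e+00] q6 57.4 F [ 1.65 -2.04  0.78] M [-0.038 -0.058 -0.013] w 0.0858 t 1.3
shift mm [  19.6 -144.7 -153.6]
turn about tool x (deg) 0.05652362767077079 or -179.94347637232923
```

Emit:
play_rows([
  [[0,0.005,-0.036,-0.038,0],[0,0.01,-0.072,-0.077,0],[0,0.02,-0.109,-0.115,0],[0,0.02,-0.13,-0.138,0],[0,0.02,-0.145,-0.153,0],[0,0.02,-0.145,-0.153,0]],
])

```text
clock: 1.9
position: [0.4636, 0.2647, 0.2186]
ee_rot: [-0.19, -0.681, -0.191, 0.681]
contact_force: [-0.4, -0.1, 0.4]
width: 0.0851
```

Run:
```python
from h import *
go([.464,.262,.22],-59)
s=manip.get_state();np.save('pics/w1pose.npy',np.c_[pose(s)[1],pose(s)[0]])
snap('wrist','w1')
```

```text
pos [0.4636 0.2647 0.2186] yaw -58.74 tilt [-0.0011  0.0018 -1.    ] q6 80.9 F [-0.37 -0.14  0.4 ] M [-0.029  0.041  0.024] w 0.0851 t 1.9
shift mm [-1.4  2.5  1.1]
turn about tool x (deg) 0.2572141924729294 or -179.74278580752707
```

View pics/w1.png

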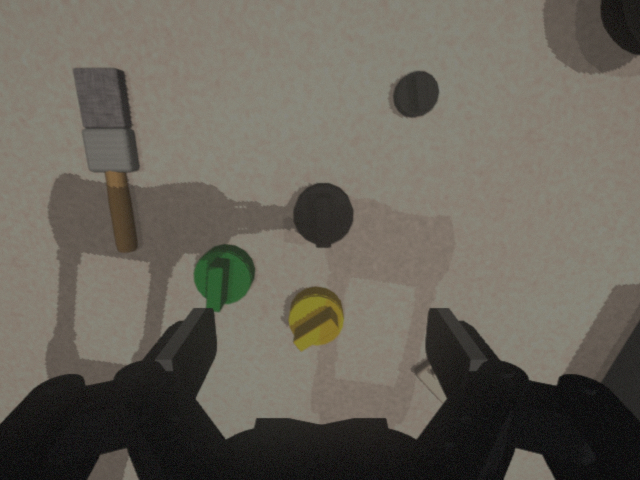

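The wrist view shows the large black cap at about (323,214) with its bar upright in the picture, already lined up between the fingers. The small cap is at (416,94).

```bash
cat >> h.py <<'E'
def wpts(tag,posef,box):
    T=np.load(posef);d=np.load(f'pics/{tag}.npy');c=CP('wrist');K=np.array(c['intrinsics']);M=np.array(c['mount'])
    u0,u1,v0,v1=box; vv,uu=np.mgrid[v0:v1,u0:u1];z=d[v0:v1,u0:u1].astype(float)
    pc=np.stack([(uu-K[0,2])/K[0,0]*z,(vv-K[1,2])/K[1,1]*z,z],-1).reshape(-1,3)
    pt=pc@M[:3,:3].T+M[:3,3]; return pt@T[:,:3].T+T[:,3]
def wray(posef,u,v,zw):
    T=np.load(posef);c=CP('wrist');K=np.array(c['intrinsics']);M=np.array(c['mount'])
    d=T[:,:3]@M[:3,:3]@np.linalg.inv(K)@np.array([u,v,1.]);o=T[:,:3]@M[:3,3]+T[:,3]
    return o+d*(zw-o[2])/d[2]
E
python3 - <<'E'
from h import *
P=wpts('w1','pics/w1pose.npy',(280,370,170,260))
for lo,hi in((.044,.06),(.018,.032)):
    Q=P[(P[:,2]>lo)&(P[:,2]<hi)]
    r=cv2.minAreaRect(Q[:,:2].astype(np.float32)*1000);w,v=np.linalg.eigh(np.cov(Q[:,:2].T));print(len(Q),Q.mean(0),r,np.degrees(np.arctan2(v[1,1],v[0,1])))
    print(cv2.minEnclosingCircle(Q[:,:2].astype(np.float32)*1000))
p=cv2.imread('pics/w1.png')[165:265,275:375];cv2.imwrite('pics/w1c.png',cv2.convertScaleAbs(cv2.resize(p,None,fx=6,fy=6,interpolation=cv2.INTER_CUBIC),alpha=2))
print(manip.get_state()['position'],manip.get_state()['qpos'])
E
```

```text
827 [0.46714689 0.26560431 0.05334224] ((466.39459228515625, 265.04022216796875), (45.31052017211914, 13.534830093383789), 31.149538040161133) -148.68829191548235
((466.036865234375, 265.57977294921875), 23.352779388427734)
2021 [0.46833191 0.26649242 0.02549541] ((466.7682800292969, 265.15570068359375), (55.8507194519043, 57.143882751464844), 31.81170654296875) 122.67535001526522
((466.36920166015625, 265.0870056152344), 29.22791862487793)
[0.46303682 0.26281576 0.21871961] [3.84905154e-01 2.20232960e-01 1.61425781e+00 9.36229832e-04
 1.30854287e+00 1.41100807e+00]
```

View pics/w1c.png

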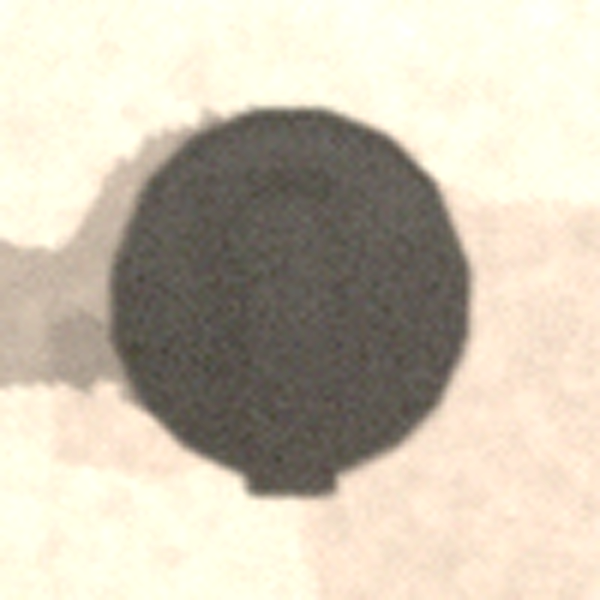

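Run:
```python
from h import *
go([.4655,.2645,.10],-59)
```

```text
pos [0.463  0.2628 0.2187] yaw -58.81 tilt [-1.7e-03  3.0e-04 -1.0e+00] q6 80.8 F [ 0.13 -0.64  1.01] M [-0.048 -0.007 -0.001] w 0.0853 t 1.95
shift mm [118.7  -0.   -3.1]
turn about tool x (deg) 0.19464822155737238 or -179.80535177844263
```

Emit:
play_rows([
  [[0,0.04,0,-0.003,0],[0,0.08,0,-0.003,0],[0,0.11,0,-0.003,0],[0,0.118,0,-0.003,0],[0,0.118,0,-0.003,0],[0,0.118,0,-0.003,0]],
])

```text
clock: 2.55
position: [0.4665, 0.2642, 0.1022]
ee_rot: [0.19, 0.682, 0.19, -0.681]
contact_force: [0.3, 0.4, 1.4]
width: 0.0854
```

Run:
```python
from h import *
s=manip.get_state();np.save('pics/w2pose.npy',np.c_[pose(s)[1],pose(s)[0]])
snap('wrist','w2')
go([.4655,.2645,.028],-59)
P=wpts('w2','pics/w2pose.npy',(200,440,60,420))
for lo,hi in((.044,.06),(.02,.030)):
    Q=P[(P[:,2]>lo)&(P[:,2]<hi)&(np.hypot(P[:,0]-.4655,P[:,1]-.2645)<.04)]
    r=cv2.minAreaRect(Q[:,:2].astype(np.float32)*1000);print(len(Q),Q.mean(0),r)
    print(cv2.minEnclosingCircle(Q[:,:2].astype(np.float32)*1000))
```

```text
pos [0.4668 0.2645 0.1026] yaw -58.84 tilt [ 0.0017  0.0015 -1.    ] q6 80.9 F [0.82 0.13 0.12] M [-0.078  0.008  0.023] w 0.0854 t 2.6
shift mm [74.6 -0.7  1.3]
turn about tool x (deg) 0.16162165965454278 or -179.83837834034546
1891 [0.46775806 0.26602709 0.05333518] ((465.833251953125, 265.0081481933594), (46.85234069824219, 13.742897987365723), 31.402299880981445)
((466.0909118652344, 264.9873352050781), 23.8004150390625)
4258 [0.46894815 0.26666945 0.02549758] ((466.7565002441406, 265.5849609375), (56.22327423095703, 57.876007080078125), 31.275835037231445)
((466.02911376953125, 265.15679931640625), 29.523483276367188)
```

View pics/w2.png

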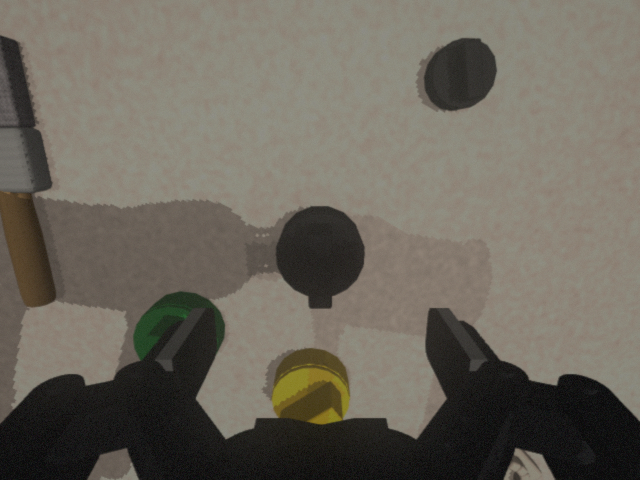

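The cap sits at about (320,252) in this view, its centre at world (0.466, 0.265). The skirt measures 57 mm, so it is the large cap. The path between the fingers is clear, so I'll descend and grip.

Run:
```python
from h import *
go([.466,.265,.0285],-58.8)
```

```text
pos [0.4668 0.2645 0.1026] yaw -58.84 tilt [ 0.0017  0.0015 -1.    ] q6 80.9 F [0.82 0.13 0.12] M [-0.078  0.008  0.023] w 0.0854 t 2.6
shift mm [74.1 -0.8  0.6]
turn about tool x (deg) -0.03837834034544585 or 179.96162165965455
```

Emit:
play_rows([
  [[0,0.035,-0.001,0,0],[0,0.06,-0.001,0,0],[0,0.0735,-0.001,0,0],[0,0.0735,-0.001,0,0],[0.3,0.0735,-0.001,0,0],[0.6,0.0735,-0.001,0,0],[1,0.0735,-0.001,0,0],[1,0.0735,-0.001,0,0],[1,0.0735,-0.001,0,0],[1,0.0735,-0.001,0,0]],
], grip_force=40)

```text
clock: 3.6
position: [0.4668, 0.2656, 0.0297]
ee_rot: [0.19, 0.682, 0.19, -0.68]
contact_force: [-0.1, -0.5, 4.3]
width: 0.0134
```

Run:
```python
from h import *
go([.466,.265,.2],-58.8)
```

```text
pos [0.4668 0.2656 0.0297] yaw -58.83 tilt [ 0.0027  0.0019 -1.    ] q6 81.0 F [-0.09 -0.48  4.25] M [-0.053  0.036 -0.066] w 0.0134 t 3.6
shift mm [-1.703e+02  1.000e-01  5.000e-01]
turn about tool x (deg) -0.03214450468018981 or 179.9678554953198
```

Emit:
play_rows([
  [[1,0,0,0,0],[1,-0.02,0,0,0],[1,-0.05,0,0,0],[1,-0.09,0,0,0],[1,-0.13,0.025,0.01,0],[1,-0.165,0.06,0.023,0],[1,-0.19,0.1,0.037,0],[1,-0.21,0.14,0.052,0],[1,-0.22,0.18,0.067,0],[1,-0.22,0.22,0.081,0],[1,-0.22,0.26,0.096,0],[1,-0.22,0.3,0.111,0]],
], grip_force=80)

```text
clock: 4.8
position: [0.5261, -0.0505, 0.2488]
ee_rot: [0.189, 0.682, 0.191, -0.68]
contact_force: [0.9, 0.4, -0.8]
width: 0.0127
```

Run:
```python
from h import *
go([.544,-.141,.25],-58.8)
```

```text
pos [ 0.5261 -0.0505  0.2488] yaw -58.84 tilt [ 0.0019  0.0023 -1.    ] q6 45.7 F [ 0.87  0.44 -0.75] M [-0.02  -0.038 -0.003] w 0.0127 t 4.8
shift mm [-1.4 86.7 31.5]
turn about tool x (deg) -0.03728932147916453 or 179.96271067852084
```

Emit:
play_rows([
  [[1,0,0.04,0.015,0],[1,0,0.07,0.026,0],[1,0,0.087,0.0315,0],[1,0,0.087,0.0315,0],[1,0,0.087,0.0315,0],[1,0,0.087,0.0315,0]],
])

```text
clock: 5.4
position: [0.5438, -0.1396, 0.2485]
ee_rot: [0.189, 0.682, 0.192, -0.68]
contact_force: [0.6, 0.3, -1.7]
width: 0.0123
```

Run:
```python
from h import *
s=manip.get_state();np.save('pics/w3pose.npy',np.c_[pose(s)[1],pose(s)[0]])
snap('wrist','w3')
go([.484,-.177,.25],-58.8)
```

```text
pos [ 0.5439 -0.1396  0.2487] yaw -58.73 tilt [ 0.0015  0.0032 -1.    ] q6 37.1 F [ 0.44  0.39 -1.38] M [-0.071  0.038 -0.009] w 0.0126 t 5.45
shift mm [-1.5  0.9 70.6]
turn about tool x (deg) 0.06518919112750154 or -179.9348108088725
```

View pics/w3.png

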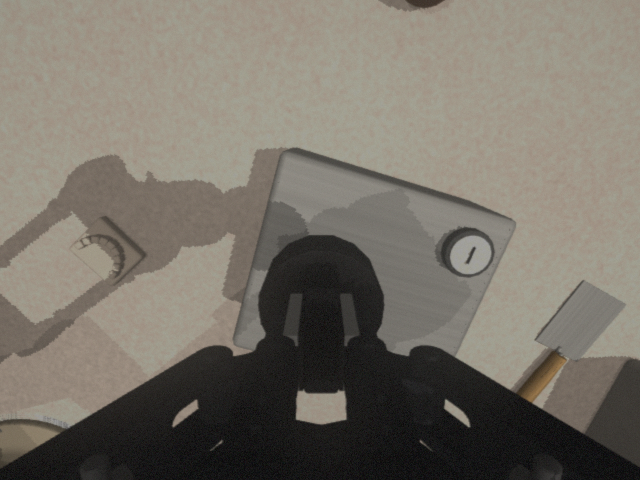

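The image's up direction is tool −z, so the cap and gripper hide the neck in this view. I'll move to the other side of it.

Emit:
play_rows([
  [[1,0,0,0.035,0],[1,0,0,0.075,0],[1,0,0,0.115,0],[1,0,0,0.14,0],[1,0,0,0.145,0],[1,0,0,0.145,0],[1,0,0,0.145,0]],
])

```text
clock: 6.15
position: [0.4209, -0.214, 0.2485]
ee_rot: [0.19, 0.682, 0.192, -0.68]
contact_force: [0.7, -0.3, -1.8]
width: 0.0126
```

Run:
```python
from h import *
s=manip.get_state();np.save('pics/w4pose.npy',np.c_[pose(s)[1],pose(s)[0]])
snap('wrist','w4')
go([.484,-.177,.25],-58.8)
```

```text
pos [ 0.421  -0.2141  0.2484] yaw -58.66 tilt [ 0.0025  0.0034 -1.    ] q6 23.0 F [ 0.91  0.18 -0.81] M [-0.025 -0.013  0.012] w 0.0123 t 6.2
shift mm [ -1.3   1.1 -73.1]
turn about tool x (deg) 0.14471139422968804 or -179.8552886057703
```

View pics/w4.png

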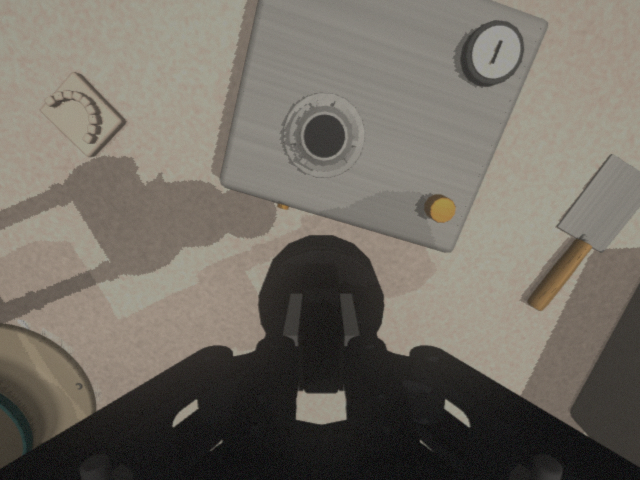

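The neck now shows clearly at about (323,135), with the held cap at (321,300). I'll measure both from an enlarged crop and the depth.

Run:
```python
from h import *
p=cv2.imread('pics/w4.png')
a=cv2.resize(p[80:190,265:380],None,fx=5,fy=5,interpolation=cv2.INTER_CUBIC)
cv2.imwrite('pics/w4c.png',cv2.convertScaleAbs(a,alpha=1.6))
f='pics/w4pose.npy'
P=wpts('w4',f,(270,375,85,185)); print('z hist',np.histogram(P[:,2],bins=np.arange(.10,.15,.004)))
for lo,hi in((.134,.142),(.1155,.121)):
    Q=P[(P[:,2]>lo)&(P[:,2]<hi)&(np.hypot(P[:,0]-.484,P[:,1]+.177)<.036)];print(lo,len(Q),Q.mean(0),cv2.minEnclosingCircle(Q[:,:2].astype(np.float32)*1000))
# cap in hand, tool coords
T=np.load(f)
C=wpts('w4',f,(250,395,225,400)); Ct=(C-T[:,3])@T[:,:3]
for lo,hi in((-.004,.012),(-.03,-.012)):
    Q=Ct[(Ct[:,0]>lo)&(Ct[:,0]<hi)&(np.hypot(Ct[:,1],Ct[:,2])<.04)];print('cap tool',len(Q),Q.mean(0),cv2.minEnclosingCircle(Q[:,1:].astype(np.float32)*1000),cv2.minAreaRect(Q[:,1:].astype(np.float32)*1000))
```

```text
z hist (array([   0,    0, 4534,  496, 1445,  192,  236,  534,  644, 2270,  101,
          0]), array([0.1  , 0.104, 0.108, 0.112, 0.116, 0.12 , 0.124, 0.128, 0.132,
       0.136, 0.14 , 0.144, 0.148]))
0.134 2725 [ 0.48634602 -0.1761219   0.13805809] ((486.08355712890625, -176.31431579589844), 23.613510131835938)
0.1155 1577 [ 0.48694654 -0.17556678  0.11903801] ((486.1289978027344, -176.39794921875), 29.923994064331055)
cap tool 4960 [ 0.00457965 -0.00018597 -0.01384476] ((-0.26384010910987854, 0.6525160670280457), 29.545604705810547) ((-0.1544628143310547, -8.233577728271484), (58.074039459228516, 40.78282165527344), 0.30587902665138245)
cap tool 5538 [-0.02285568 -0.00021116 -0.00460505] ((-0.4287736415863037, 0.5642251968383789), 23.98887062072754) ((-0.13165760040283203, 0.32692718505859375), (41.8550910949707, 39.93318557739258), 46.76788330078125)
```

View pics/w4c.png

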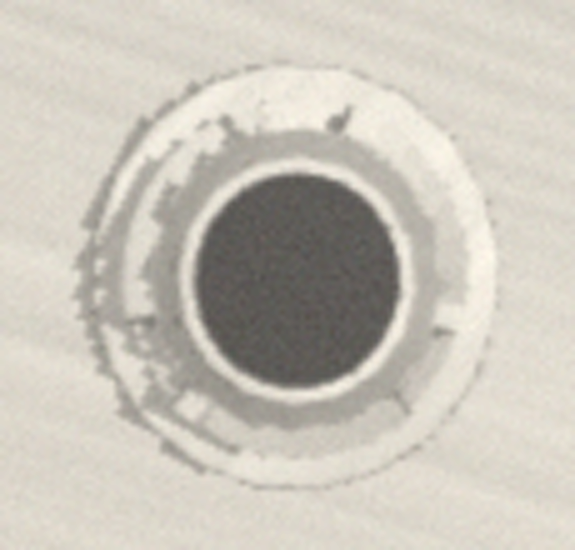

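Run:
```python
from h import *
f='pics/w4pose.npy';T=np.load(f)
C=wpts('w4',f,(250,395,225,400)); Q=(C-T[:,3])@T[:,:3]
Q=Q[(Q[:,0]>0)&(Q[:,0]<.01)&(np.hypot(Q[:,1],Q[:,2])<.029)]
s=np.linalg.lstsq(np.c_[Q[:,1:],np.ones(len(Q))],Q[:,0],rcond=None)[0];print('cap flat slope deg',np.degrees(s[:2]),s[2])
go([.4868,-.1764,.175],-58.8)
```

```text
cap flat slope deg [ 0.01147413 -2.21730737] 0.004048957964415602
pos [ 0.421  -0.2141  0.2484] yaw -58.66 tilt [ 0.0025  0.0034 -1.    ] q6 23.0 F [ 0.91  0.18 -0.81] M [-0.025 -0.013  0.012] w 0.0123 t 6.2
shift mm [ 73.7   2.2 -75.5]
turn about tool x (deg) 0.14471139422968804 or -179.8552886057703
```

Run:
```python
from h import *
f='pics/w4pose.npy';T=np.load(f)
def fit(Q):
    m=np.ones(len(Q),bool)
    for _ in range(6):
        s=np.linalg.lstsq(np.c_[Q[m,1:],np.ones(m.sum())],Q[m,0],rcond=None)[0]
        r=Q[:,0]-np.c_[Q[:,1:],np.ones(len(Q))]@s; m=abs(r)<max(2*np.std(r[m]),.0003)
    return np.degrees(s[:2]).round(2),s[2].round(4),m.sum(),len(Q),np.std(r[m]).round(5)
tp=wpts('w4',f,(270,430,20,80));Q=(tp-T[:,3])@T[:,:3];print('tank',fit(Q))
tp=wpts('w4',f,(240,440,260,270))
C=wpts('w4',f,(262,382,238,330)); Q=(C-T[:,3])@T[:,:3]
Q=Q[(Q[:,0]>-.002)&(Q[:,0]<.01)&(np.hypot(Q[:,1],Q[:,2])<.028)];print('cap',fit(Q))
QL=Q[Q[:,1]<-.01];QR=Q[Q[:,1]>.01];print(fit(QL),fit(QR))
for n in('w1','w2'):
    g=f'pics/{n}pose.npy';T2=np.load(g);C=wpts(n,g,(230,410,150,310));Q=(C-T2[:,3])@T2[:,:3];W=C
    k=(W[:,2]>.02)&(W[:,2]<.03)&(np.hypot(W[:,0]-.466,W[:,1]-.265)<.027);print(n,fit(Q[k]))
for a in range(-28,6,4):
    k=0
```

```text
tank (array([-0.07, -0.29]), np.float64(0.1373), np.int64(8373), 9600, np.float64(0.00057))
cap (array([ 0.01, -0.26]), np.float64(0.0042), np.int64(3523), 4268, np.float64(0.00046))
(array([-0.07, -0.08]), np.float64(0.0042), np.int64(1359), 1533, np.float64(0.00048)) (array([ 0.78, -0.58]), np.float64(0.0039), np.int64(1374), 1626, np.float64(0.00044))
w1 (array([-0.17, -0.13]), np.float64(0.1929), np.int64(1440), 1656, np.float64(0.00053))
w2 (array([-0.  ,  0.02]), np.float64(0.0766), np.int64(3075), 3472, np.float64(0.0005))
```

The cap sits level in the grip, with the same slope as the tank top. I'll move it over the neck.

Emit:
play_rows([
  [[1,0,0,-0.03,0],[1,0.005,0.001,-0.055,0],[1,0.025,0.002,-0.07,0],[1,0.045,0.002,-0.0755,0],[1,0.065,0.002,-0.0755,0],[1,0.0735,0.002,-0.0755,0],[1,0.0735,0.002,-0.0755,0],[1,0.0735,0.002,-0.0755,0]],
])

```text
clock: 7.0
position: [0.4875, -0.1762, 0.1757]
ee_rot: [0.19, 0.682, 0.192, -0.679]
contact_force: [0.2, -0.3, -1.3]
width: 0.0122
```

Run:
```python
from h import *
go([.4868,-.1764,.160],-58.8)
```

```text
pos [ 0.4875 -0.1762  0.1757] yaw -58.63 tilt [ 0.0034  0.0031 -1.    ] q6 30.8 F [ 0.25 -0.26 -1.32] M [-0.029  0.001 -0.012] w 0.0122 t 7.0
shift mm [15.7 -0.2  0.7]
turn about tool x (deg) 0.17433731770529448 or -179.8256626822947
```

Emit:
play_rows([
  [[1,0.005,0,0.0007,0],[1,0.01,0,0.0007,0],[1,0.013,0,0.0007,0],[1,0.013,0,0.0007,0]],
])

```text
clock: 7.4
position: [0.4865, -0.1765, 0.1624]
ee_rot: [0.19, 0.682, 0.192, -0.68]
contact_force: [0.5, -0.1, -1.7]
width: 0.0124
```

Run:
```python
from h import *
go([.4868,-.1764,.160],-58.8)
```

```text
pos [ 0.4865 -0.1765  0.1624] yaw -58.64 tilt [ 0.0028  0.0034 -1.    ] q6 30.7 F [ 0.53 -0.1  -1.66] M [ 0.025 -0.045  0.001] w 0.0124 t 7.4
shift mm [ 2.4  0.1 -0.3]
turn about tool x (deg) 0.15516468727346933 or -179.84483531272653
```

Emit:
play_rows([
  [[1,0.001,0,-0.0003,0],[1,0.002,0,-0.0003,0],[1,0.003,0,-0.0003,0]],
])

```text
clock: 7.7
position: [0.4869, -0.1764, 0.1604]
ee_rot: [0.19, 0.682, 0.192, -0.679]
contact_force: [-3.0, 1.8, 9.4]
width: 0.0123
```

Run:
```python
from h import *
go([.4868,-.1764,.160],-58.8)
```

```text
pos [ 0.4869 -0.1764  0.1604] yaw -58.64 tilt [ 0.0034  0.0031 -1.    ] q6 30.7 F [-3.    1.75  9.37] M [0.223 0.529 0.022] w 0.0123 t 7.7
shift mm [ 0.4 -0.1  0.1]
turn about tool x (deg) 0.1563114448018439 or -179.84368855519816
```

Emit:
play_rows([
  [[1,0.0003,-0.0003,0.0002,-5],[1,0.0005,-0.0003,0.0002,-10],[1,0.0005,-0.0003,0.0002,-10]],
])

```text
clock: 8.0
position: [0.4872, -0.1765, 0.1607]
ee_rot: [0.25, 0.664, 0.25, -0.66]
contact_force: [0.8, 0.3, 2.6]
width: 0.0126
```

Run:
```python
from h import *
go([.4868,-.1764,.160],-58.8)
```

```text
pos [ 0.4872 -0.1765  0.1607] yaw -48.65 tilt [ 0.0051  0.0024 -1.    ] q6 20.7 F [0.78 0.31 2.55] M [ 0.134 -0.03   0.029] w 0.0126 t 8.0
shift mm [ 0.7 -0.3  0.3]
turn about tool x (deg) 10.15322685471881 or -169.8467731452812
```

Emit:
play_rows([
  [[1,0.0008,0,0,-6],[1,0.0008,0,0,-12],[1,0.0008,0,0,-12]],
])

```text
clock: 8.3
position: [0.4871, -0.1764, 0.1596]
ee_rot: [0.317, 0.634, 0.317, -0.63]
contact_force: [0.5, 0.1, -1.8]
width: 0.0124
```

```bash
cat > g.py <<'E'
from h import *
go([.4868,-.1764,.160],-58.8)
E
python3 g.py
```

```text
pos [ 0.4871 -0.1764  0.1596] yaw -36.75 tilt [ 0.0047  0.0025 -1.    ] q6 8.8 F [ 0.51  0.12 -1.77] M [-0.009  0.019 -0.022] w 0.0124 t 8.3
shift mm [-0.4 -0.2  0.1]
turn about tool x (deg) 22.048061387571295 or -157.9519386124287
```

Emit:
play_rows([
  [[1,0.001,0,0,0],[1,0.002,0,0,0],[1,0.002,0,0,0]],
])

```text
clock: 8.6
position: [0.4869, -0.1763, 0.1573]
ee_rot: [0.316, 0.634, 0.317, -0.631]
contact_force: [0.6, -0.7, -2.0]
width: 0.0119
```

```bash
python3 g.py
```

```text
pos [ 0.4869 -0.1763  0.1573] yaw -36.82 tilt [ 0.0041  0.0028 -1.    ] q6 8.9 F [ 0.57 -0.7  -2.03] M [-0.003 -0.008 -0.029] w 0.0119 t 8.6
shift mm [-2.7  0.   0.1]
turn about tool x (deg) 21.976128182390823 or -158.02387181760918
```

Emit:
play_rows([
  [[1,0.001,0,0,0],[1,0.002,0,0,0],[1,0.002,0,0,0]],
])

```text
clock: 8.9
position: [0.4868, -0.1763, 0.1551]
ee_rot: [0.316, 0.634, 0.317, -0.631]
contact_force: [-0.3, 0.5, -1.9]
width: 0.0124
```

```bash
python3 g.py
```

```text
pos [ 0.4868 -0.1763  0.1551] yaw -36.84 tilt [ 0.0038  0.003  -1.    ] q6 8.9 F [-0.31  0.55 -1.93] M [ 0.017 -0.017  0.003] w 0.0124 t 8.9
shift mm [-4.9  0.1  0.1]
turn about tool x (deg) 21.958752953859687 or -158.0412470461403
```

Emit:
play_rows([
  [[1,0.001,0,0,0],[1,0.0015,0,0,0],[1,0.0015,0,0,0]],
])

```text
clock: 9.2
position: [0.4867, -0.1763, 0.1535]
ee_rot: [0.316, 0.634, 0.317, -0.631]
contact_force: [-0.0, 0.3, -2.2]
width: 0.0121
```

```bash
python3 g.py
```

```text
pos [ 0.4867 -0.1763  0.1535] yaw -36.84 tilt [ 0.0036  0.003  -1.    ] q6 8.9 F [-0.01  0.33 -2.15] M [ 0.034  0.029 -0.005] w 0.0121 t 9.2
shift mm [-6.5  0.2  0. ]
turn about tool x (deg) 21.955038011392162 or -158.04496198860784
```

Emit:
play_rows([
  [[1,0.0008,0,0,0],[1,0.0015,0,0,0],[1,0.0015,0,0,0]],
])

```text
clock: 9.5
position: [0.4868, -0.1763, 0.1525]
ee_rot: [0.316, 0.634, 0.317, -0.631]
contact_force: [0.1, 0.6, 1.3]
width: 0.0123
```

```bash
python3 g.py
```

```text
pos [ 0.4868 -0.1763  0.1525] yaw -36.84 tilt [ 0.004   0.0028 -1.    ] q6 8.9 F [0.06 0.61 1.26] M [ 0.109  0.174 -0.008] w 0.0123 t 9.5
shift mm [-7.5  0.   0.1]
turn about tool x (deg) 21.9587630484518 or -158.0412369515482
```

Emit:
play_rows([
  [[1,0.0007,0,0,5],[1,0.0011,0,0,11],[1,0.0014,0,0,15],[1,0.0014,0,0,15]],
])

```text
clock: 9.9
position: [0.487, -0.1767, 0.1515]
ee_rot: [0.231, 0.67, 0.231, -0.666]
contact_force: [-0.3, -1.3, 2.8]
width: 0.0124
```

```bash
python3 g.py
```

```text
pos [ 0.487  -0.1767  0.1515] yaw -51.83 tilt [ 0.0047  0.0019 -1.    ] q6 23.9 F [-0.29 -1.32  2.79] M [-0.07   0.143  0.026] w 0.0124 t 9.9
shift mm [-8.5 -0.4 -0. ]
turn about tool x (deg) 6.973063906674156 or -173.02693609332584
```

Emit:
play_rows([
  [[1,0.0008,0,0,6],[1,0.0012,0,0,12],[1,0.0017,0,0,18],[1,0.0017,0,0,18]],
])

```text
clock: 10.3
position: [0.4875, -0.177, 0.1502]
ee_rot: [0.124, 0.698, 0.124, -0.694]
contact_force: [0.1, 0.5, 2.8]
width: 0.0122
```

```bash
python3 g.py
```

```text
pos [ 0.4875 -0.177   0.1502] yaw -69.74 tilt [ 0.0059  0.0012 -1.    ] q6 41.8 F [0.14 0.55 2.76] M [-0.06   0.152 -0.046] w 0.0122 t 10.3
shift mm [-9.8 -0.8  0.4]
turn about tool x (deg) -10.944771355663079 or 169.05522864433692
```

Emit:
play_rows([
  [[1,0.0009,0,0,6],[1,0.0013,0,0,12],[1,0.0017,0,0,18],[1,0.0021,0,0,24],[1,0.0024,0,0,29],[1,0.0024,0,0,29]],
])

```text
clock: 10.9
position: [0.488, -0.1774, 0.1483]
ee_rot: [-0.053, 0.708, -0.053, -0.703]
contact_force: [0.1, -1.4, 3.3]
width: 0.0122
```

```bash
python3 g.py
```

```text
pos [ 0.488  -0.1774  0.1483] yaw -98.57 tilt [ 7.1e-03  3.0e-04 -1.0e+00] q6 70.7 F [ 0.07 -1.41  3.34] M [-0.173  0.07   0.047] w 0.0122 t 10.9
shift mm [-11.7  -0.8   1.2]
turn about tool x (deg) -39.76628549485068 or 140.23371450514932
```

Emit:
play_rows([
  [[1,0.0007,0.0003,-0.0004,5],[1,0.0011,0.0003,-0.0004,10],[1,0.0014,0.0003,-0.0004,14],[1,0.0014,0.0003,-0.0004,14]],
])

```text
clock: 11.3
position: [0.4882, -0.1779, 0.1478]
ee_rot: [-0.138, 0.696, -0.137, -0.691]
contact_force: [-2.0, -0.3, 7.4]
width: 0.0126
```

```bash
python3 g.py
```

```text
pos [ 0.4882 -0.1779  0.1478] yaw -112.36 tilt [ 7.1e-03 -3.0e-04 -1.0e+00] q6 84.5 F [-2.03 -0.3   7.36] M [-0.107  0.465 -0.083] w 0.0126 t 11.3
shift mm [-12.2  -0.9   1.8]
turn about tool x (deg) -53.563702046886874 or 126.43629795311313
```

Emit:
play_rows([
  [[1,0.0002,-0.0004,0.0008,3],[1,0.0004,-0.0006,0.0012,7],[1,0.0006,-0.0006,0.0012,10],[1,0.0006,-0.0006,0.0012,10]],
])

```text
clock: 11.7
position: [0.4877, -0.1774, 0.1478]
ee_rot: [-0.196, 0.682, -0.196, -0.677]
contact_force: [-0.3, -0.8, 5.1]
width: 0.0125
```

```bash
python3 g.py
```

```text
pos [ 0.4877 -0.1774  0.1478] yaw -122.15 tilt [ 0.008  -0.0015 -1.    ] q6 94.3 F [-0.3  -0.8   5.07] M [-0.187  0.247 -0.012] w 0.0125 t 11.7
shift mm [-12.2  -0.4   1.2]
turn about tool x (deg) -63.34883654356608 or 116.65116345643392
```

Emit:
play_rows([
  [[1,0.0004,-0.0002,0.0006,4],[1,0.0005,-0.0002,0.0006,8],[1,0.0005,-0.0002,0.0006,8]],
])

```text
clock: 12.0
position: [0.4873, -0.1775, 0.1478]
ee_rot: [-0.241, 0.668, -0.241, -0.662]
contact_force: [-1.3, -2.2, 4.9]
width: 0.0124
```

```bash
python3 g.py
```

```text
pos [ 0.4873 -0.1775  0.1478] yaw -129.93 tilt [ 0.0082 -0.0029 -1.    ] q6 102.1 F [-1.27 -2.16  4.95] M [-0.384  0.453 -0.08 ] w 0.0124 t 12.0
shift mm [-12.2  -0.6   1. ]
turn about tool x (deg) -71.128215445345 or 108.871784554655
```

Emit:
play_rows([
  [[1,0.0003,0.0002,0.0003,4],[1,0.0004,0.0002,0.0003,8],[1,0.0004,0.0002,0.0003,8]],
])

```text
clock: 12.3
position: [0.4871, -0.1779, 0.1478]
ee_rot: [-0.284, 0.651, -0.285, -0.644]
contact_force: [0.2, -2.4, 4.9]
width: 0.0124
```

```bash
python3 g.py
```

```text
pos [ 0.4871 -0.1779  0.1478] yaw -137.42 tilt [ 0.0083 -0.0047 -1.    ] q6 109.7 F [ 0.17 -2.36  4.94] M [-0.21   0.307  1.777] w 0.0124 t 12.3
shift mm [-12.2  -0.8   1.2]
turn about tool x (deg) -78.62027730435324 or 101.37972269564676
```

Turning has stiffened: Mz is 1.8 N m and the height has stopped changing. I'll relax the wrist and then release.

Emit:
play_rows([
  [[1,0,0,0,-0.5],[1,0,0,0,-0.5]],
])

```text
clock: 12.5
position: [0.4871, -0.1779, 0.1478]
ee_rot: [-0.28, 0.653, -0.281, -0.646]
contact_force: [0.3, -0.8, 3.9]
width: 0.0122
```

```bash
python3 g.py
```

```text
pos [ 0.4871 -0.1779  0.1478] yaw -136.67 tilt [ 0.0081 -0.0051 -1.    ] q6 109.0 F [ 0.29 -0.77  3.92] M [-0.13   0.247  1.474] w 0.0122 t 12.5
shift mm [-12.2  -0.8   1.2]
turn about tool x (deg) -77.87414303067726 or 102.12585696932274
```

Emit:
play_rows([
  [[1,0,0,0,-1],[1,0,0,0,-1]],
])

```text
clock: 12.7
position: [0.4871, -0.1779, 0.1478]
ee_rot: [-0.274, 0.655, -0.275, -0.648]
contact_force: [0.8, -0.6, 3.9]
width: 0.0124
```

```bash
python3 g.py
```

```text
pos [ 0.4871 -0.1779  0.1478] yaw -135.65 tilt [ 0.0081 -0.0049 -1.    ] q6 107.9 F [ 0.77 -0.57  3.93] M [-0.092  0.249  0.897] w 0.0124 t 12.7
shift mm [-12.2  -0.8   1.1]
turn about tool x (deg) -76.85266775119783 or 103.14733224880217
```

Torque is coming off elastically while the cap stays put. Now I'll open.

Emit:
play_rows([
  [[0.8,0,0,0,-1],[0.6,0,0,0,-1],[0.4,-0.0005,0,0,-1],[0.2,-0.001,0,0,-1],[0,-0.001,0,0,-1],[0,-0.001,0,0,-1],[0,-0.001,0,0,-1],[0,-0.001,0,0,-1]],
])

```text
clock: 13.5
position: [0.4871, -0.1779, 0.1488]
ee_rot: [-0.268, 0.657, -0.269, -0.651]
contact_force: [0.1, -0.5, -0.9]
width: 0.0857
```

```bash
python3 g.py
```

```text
pos [ 0.4871 -0.1779  0.1488] yaw -134.66 tilt [ 0.0081 -0.0048 -1.    ] q6 106.9 F [ 0.15 -0.47 -0.86] M [ 0.021 -0.009 -0.002] w 0.0857 t 13.5
shift mm [-11.2  -0.9   1.2]
turn about tool x (deg) -75.86058289430844 or 104.13941710569156
```

Emit:
play_rows([
  [[0,-0.03,0,0,0],[0,-0.07,0,0,0],[0,-0.11,0,0,0],[0,-0.13,0,0,0],[0,-0.13,0,0,0],[0,-0.13,0,0,0]],
])

```text
clock: 14.1
position: [0.4858, -0.1771, 0.2785]
ee_rot: [-0.268, 0.657, -0.269, -0.651]
contact_force: [0.4, -1.7, 1.0]
width: 0.0856
```

Run:
```python
from h import *
s=manip.get_state();np.save('pics/w5pose.npy',np.c_[pose(s)[1],pose(s)[0]])
snap('wrist','w5');snap('scene','scene5')
go([.4868,-.1764,.25],-58.8)
P=wpts('w5','pics/w5pose.npy',(200,440,100,330));T=np.load('pics/w5pose.npy')
r=np.hypot(P[:,0]-.4861,P[:,1]+.1764)
def plane(Q):
    m=np.ones(len(Q),bool)
    for _ in range(6):
        A=np.c_[Q[:,:2]-[.4861,-.1764],np.ones(len(Q))];s=np.linalg.lstsq(A[m],Q[m,2],rcond=None)[0];e=Q[:,2]-A@s;m=abs(e)<max(2*np.std(e[m]),.0003)
    return np.degrees(s[:2]).round(2),s[2].round(4),m.sum()
k=(P[:,2]>.138)&(P[:,2]<.148)&(r<.027);print('flat top',plane(P[k]))
k2=(P[:,2]>.138)&(P[:,2]<.148)&(r<.04);print(cv2.minEnclosingCircle(P[k2][:,:2].astype(np.float32)*1000))
k=(P[:,2]>.163)&(r<.03);print('bar',plane(P[k]),cv2.minAreaRect(P[k][:,:2].astype(np.float32)*1000))
k=(r>.04)&(r<.06)&(P[:,2]>.105)&(P[:,2]<.12);print('tank',plane(P[k]))
p=cv2.imread('pics/scene5.png')[190:300,180:300];cv2.imwrite('pics/s5c.png',cv2.convertScaleAbs(cv2.resize(p,None,fx=5,fy=5,interpolation=cv2.INTER_CUBIC),alpha=1.8))
```

```text
pos [ 0.4852 -0.1768  0.2771] yaw -134.66 tilt [ 0.0053 -0.0033 -1.    ] q6 106.9 F [ 0.84 -0.89  0.56] M [-0.043  0.051 -0.027] w 0.0852 t 14.2
shift mm [27.1 -1.4 -0.8]
turn about tool x (deg) -75.8573025362274 or 104.1426974637726
flat top (array([-0.09, -0.03]), np.float64(0.1436), np.int64(1985))
((486.6629943847656, -176.5153350830078), 29.365575790405273)
bar (array([0.42, 0.48]), np.float64(0.1716), np.int64(1009)) ((486.469970703125, -176.13011169433594), (13.962028503417969, 46.406490325927734), 47.00381088256836)
tank (array([ 0.03, -0.02]), np.float64(0.1111), np.int64(6530))
```

View pics/w5.png

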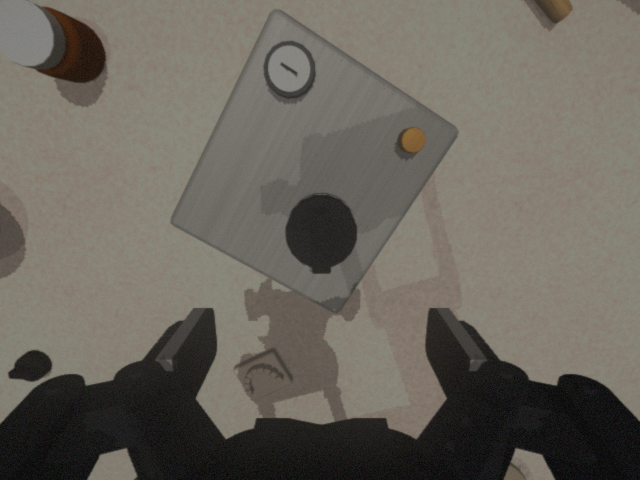

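View pics/s5c.png

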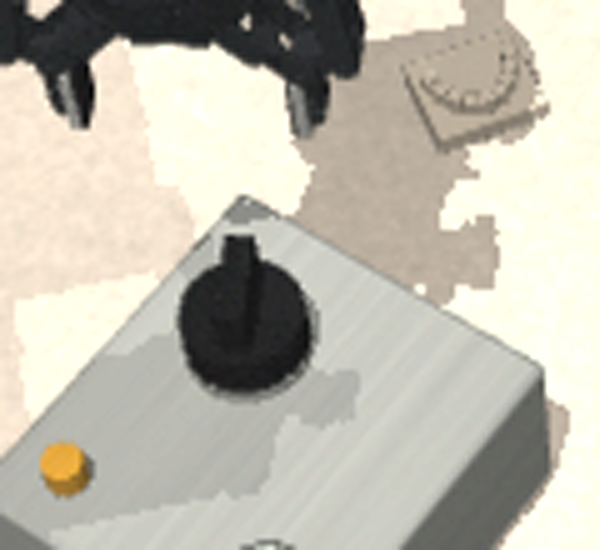

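The cap now sits on the neck at about (321,231) in the wrist view. Its flat top is 32.5 mm above the tank top, exactly 8 + 24.5 mm, so the rim is home on the flange. It is level to 0.1° and the gripper is clear, so I'll hand in.

```bash
python3 -c "
from rig import manip
print(manip.sign_off(), manip.get_state()['clock'])"
```

```text
the job is handed in; nothing more can be done
the job is handed in; nothing more can be done
```

The large cap is screwed fully home on the water tank's neck. I let go, the gripper is clear, and the job is handed in at about 14 s.

- **Thread start:** I set the cap upright on the neck and turned it anticlockwise. After about 22° it dropped 8 mm, leaving the rim about 5 mm above the flange, which fits the thread start.
- **Running in:** Clockwise turning lowered it 4.7 mm over about 76°. It then turned about 25° more at a constant height through the thread play until it stiffened. At readings I pressed with 11 N at most before it was home.
- **Last checks:** The cap's flat top is 32.5 mm above the tank top, as it should be when home. It is level to about 0.1° and centred within about 0.6 mm. The wrist force returned to near zero after release.

**What was less clean:**
- **Torque at the end:** It peaked at about 1.8 N m. From that I estimate a clamping force of up to about 130 N, under the 150 N limit but not measured. I eased most of the wrist twist off before opening.
- **Tool lean:** The tool drifted to about 0.5° of lean while running in. The cap itself ended level.
- **Camera agreement:** The scene and top cameras disagreed by about 5 mm on where things were, so I relied on the wrist camera.

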